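# Swing the balloon tying arm one hole towards the tub

### The job

The balloon tying tool rides on a swing arm locked by a spring index pin. Hook a fingertip into the pin's pull ring from inside (do not pinch the ring), lift the pin out of its hole, swing the arm by exactly one hole towards the side where the tub with the hinged lid stands, and let the pin drop fully home there, then take the finger out. Do not shift, tip or lift anything else on the table, and leave the tub shut.

Things in the scene. Friction and masses are not known exactly. Their poses are not given: they have to be found in the camera images.
- stand: Fixed walnut plinth (205 x 260 mm, 45 mm high) carrying a hinge post and an aluminium arc (top 69 mm high, 106 to 164 mm from the hinge). Origin: on the vertical hinge axis at table height; z up, -x from hinge to the middle of the arc, roughly towards the robot, +y to the left seen from the robot. Five square holes (14 mm) on the arc, 140 mm from the hinge, 0.349 rad (49 mm) apart; the arm starts in the middle one.
- swing_arm (a joint): Angle (rad) of the steel arm with the tying tool clipped on it (30 mm wide, 160 mm long, top 82 mm above the table). 0 = middle hole, positive = ring end swung to the stand's +y side; holes at -0.698, -0.349, 0, 0.349, 0.698, stops at +-0.76. Turns easily (0.06 N m) with the pin out, plays 0.014 rad either way with it home.
- index_pin (a joint): Lift (m) of the 10 mm round-nosed steel pin in the arm, 140 mm from the hinge. 0 = home, 14 mm deep in its hole; clear of it from 0.014; upper stop 0.032. Spring and weight press it down with 4 N at 0, 6 N at 0.02. Let go between holes it rides on the arc and drops into a hole that comes under it.
- pull_ring: Stiff upright steel ring fixed on top of the pin: hole 56 mm, outside 72 mm, 6 mm thick (9 mm over its beads). Origin: centre of the hole, 143 mm above the table with the pin home. x: axis of the hole, level, from ring to hinge; z up. It never tips. Beneath it a 26 mm boss, top 105 mm above the table; behind it, towards the hinge, nothing on the arm is higher than 101 mm.
- ring_top (a point): The inside of the ring's top, 28 mm above the ring's centre: a fingertip put through the hole from the robot's side, sloping down 25 to 45 degrees off the vertical, lifts the ring here.
- bead_a: Part of the pull ring (same origin and axes): the 1.5 mm raised bead round its robot-side face (radius 32 to 35 mm) and the 1.5 mm pad on its outer +y edge.
- bead_b: Part of the pull ring (same origin and axes): the bead round its hinge-side face and the pad on its outer -y edge. Touching bead_a and bead_b at once means the ring is pinched.
- tub: Red plastic box with a hinged lid and a knob on it, 140 x 110 mm, 76 mm high without the knob, fixed on the table to one side of the swing arm, left or right. Origin: centre of its underside.
- tub_lid (a joint): Angle (rad) of the tub's lid, 0 = shut.
- holder: White porcelain round cup-shaped holder, 76 mm across, 85 mm high, loose, on the other side of the swing arm from the tub. Origin: centre of its underside.
- votive: Cobalt glass votive cup, 68 mm across, 62 mm high, loose, on the robot's side of the stand, left or right of the arm. Origin: centre of its underside.
- spool: Wooden ribbon spool, empty, 60 mm across, 45 mm high, loose, on the robot's side of the stand, left or right of the arm. Origin: centre of its underside.
- tape: Cardboard tape core, 72 mm across, 19 mm high, loose, between the robot and the stand. Origin: centre of its underside.
- tray: Shallow aluminium tray 170 x 120 x 18 mm, loose, in front of the robot to the right. Origin: centre of its underside.
- spare_tool: A second flat white plastic tying tool, 137 mm long, 7 mm thick, lying loose in front of the robot to the left. Origin: on its underside, near its middle.
Not all that is in view belongs to the job. There is more than one size of the tub; the one meant has the size given above.

How it is judged (in metres and radians):
On the way, in this order (a step that is already met when the one before it is completed fails the run):
1. the pin is lifted out of the middle hole by the finger in its ring, the arm not yet swung (value of joint index_pin above 0.01 m and value of joint swing_arm between -0.1 and 0.1 rad and contact force between the fingers and pull_ring above 1 N), for 0.1 s.
2. the pin is home in the next hole on the tub's side (value of joint index_pin below 0.003 m and ((y of tub in the frame of stand above 0 m and value of joint swing_arm between 0.309 and 0.389 rad) or (y of tub in the frame of stand below 0 m and value of joint swing_arm between -0.389 and -0.309 rad))), for 0.3 s.
At the end, for the whole second after the job is handed in: The arm stands within 0.04 rad of the first hole on the tub's side of the middle (+0.349 rad if the tub is on the stand's +y side, -0.349 if on its -y side), the pin is down to within 3 mm of home, and the arm is at rest (all of step 2 and velocity of joint swing_arm between -0.03 and 0.03 rad/s); the robot touches nothing.
It fails at once if the ring is pinched (its two faces or its two outer edges pressed at once) (contact force between the fingers and bead_a above 0.5 N and contact force between the fingers and bead_b above 0.5 N).
It fails at once if a loose bystander is lifted, shifted by more than 20 mm or tipped by more than 0.35 rad (distance of any of holder, votive, spool, tape, tray, spare_tool from where it was at the start of the episode above 0.02 m or angle between any of holder, votive, spool, tape, tray, spare_tool's own z axis and vertical above 0.35 rad).
It fails at once if the tub's lid is opened (value of joint tub_lid above 0.25 rad).
It also fails if it takes over 38 s, if anything falls off the work surface, if the arm or the gripper's body presses on something with over 40 N, if the wrist force passes 120 N, or if a joint passes its speed limit or range.

### The arm

A 6-joint arm with a two-finger parallel gripper is mounted at the origin on the work surface. World frame = base frame: x ahead of the robot, y to its left, z up, the work surface at z = 0. Lengths are in mm, angles in rad, forces in N, time in s.
With the tool pointing down it reaches from about 350 to 775 mm from the base axis. Payload 7.3 kg.
Tool frame: the origin (TCP) lies midway between the tips of the shut fingers; the grasp point (between the pads) lies 19 mm behind it (bot.tcp_to_grasp is the distance from the TCP to the grasp point, in mm); z points along the fingers, y is the line along which they close (so a half turn about z gives the same grasp; the last joint's range is limited). The gripper opens to 92 mm and grips with 3 to 60 N. Pads are 19 mm wide; open, the fingers measure 130 mm over their backs; the gripper's body (75 mm by 190 mm) begins 47 mm behind the grasp point.
Start: joints at [1.072, 0.342, 1.524, -0, 1.275, -0.146], TCP at [181.388, 492.69, 226.741] pointing down, gripper open.
Joint ranges: [-2.53, 2.53], [-0.77, 2.02], [0.04, 2.7], [-1, 4.14], [0.28, 2.66], [-3.11, 3.11]. Speed limits (rad/s): [2.57, 2.57, 3.14, 3.14, 3.14, 3.14].

### API

Orientations are given as [roll, pitch, yaw] about the fixed x, y, z axes, in that order (R = Rz(yaw) Ry(pitch) Rx(roll)).
In Python, from plant import bot, viewer gives the robot as it stands. The module is installed in compiled form; this text tells all that it offers.
- The arm moves only by the shell command python3 -m handwheel 'ROWS'. ROWS is text: rows parted by semicolons, each of 7 numbers parted by spaces: the shift along the tool's x, y, z scaled (see below), then the turn, a rotation vector about the tool's x, y, z scaled (see below), then the opening, from -1 (shut) to 1 (fully open), so that 0 is half open. In form: tx ty tz rx ry rz gripper; .... A call has 1 to 8 rows; each row is the pose to reach, as a shift and turn from the pose commanded when the call began, along the tool's axes at that moment, turning the shorter way round; what a row does not reach only later rows make up. The controller multiplies each number of a shift by 10 cm and each number of a turn by pi rad. A row lasts 1/12 s, in which the tool goes at most 41.7 mm and 7.16 degrees, less where a joint would pass 70% of its speed; a pose out of reach is approached as far as the arm can. A call with a number of a shift or a turn outside -1 to 1 is refused whole. A call with a gripper value outside its range is refused whole. The fingers move at their own pace and stop on an object; the grip force is fixed at half the most. Time passes only in rows, so rows that repeat a pose let the fingers close. It gives the time, the measured TCP pose, the force, the opening and the grip force at its end, in the units of the state.
- bot.get_obs(): the state, without advancing time (a new reading comes with each control period).
- viewer.capture(name): name is "scene" or "top" or "wrist"; returns a dict with "frame" (420x560x3 uint8, red, green, blue), "fov_y" (degrees; the focal length in pixels is half the picture's height over the tangent of half this angle, whatever the lens; pixels are square), "cx", "cy" (the principal point, pixels), "T" (4x4, takes a point from camera to world coordinates). Camera axes: x right, y down, z forward; pixel columns grow to the right and rows downward; lengths in mm; the calibration is good to about 2 mm. A picture is of the moment at which its call begins. There is no depth.
- bot.close_job(): hands the job in; it is judged then, once.
Trained networks look in a picture, given as the dict that the camera call returned (one of the last four; its "shot" number tells which), for a name from the list of things; names that differ only in an ending like _2 or _b are one class to them, and where a whole thing is asked for, a point or a joint stands for the part that bears it (a point fixed in the world has none). Each returns a list of dicts, best first, with "score" (0 to 1); they miss things now and then, are a little off and sometimes report something else, mostly with a low value. They report only what shows in the picture. A call takes as long as a camera call. They do not tell look-alikes from the thing itself.
- viewer.recognise(target, picture): "centre" ([column, row] in pixels, amid what is visible of it).
- viewer.cut_out(target, picture): "pixels" (420x560 bool, what is visible of it) and "centre" ([column, row] in pixels, amid what is visible of it).
The state is a dict: "time": time; "joint_positions": joint angles; "dq": joint speeds; "tau": joint torques, N m; "tool_pos": TCP position; "tcp_rot": TCP orientation; "contact_force": force on the tool from outside, world axes, zero at the start; "moment": the same for the moment, N m; "grip_width": finger opening in mm; "finger_force": force on a finger pad.
Only numpy, scipy, OpenCV 4.12 (cv2) and the standard library are available. Lean on these libraries where they do the work, as an engineer would, in place of code of your own. Each camera call takes 0.05 s, during which the arm holds its last target. There are 200 camera calls.

## Working session

There is one attempt and no reset: what is moved stays moved. The work goes in short steps, Python scripts to look and compute and a shell command to move; the robot and the scene stay as the last step left them, time stands still between calls to the robot, and variables do not carry over. Pictures are saved under pics/ and viewed, at most 12 in all, crops included, and the job is handed in when it is done.

```bash
mkdir -p pics; cat > h.py <<'E'
import numpy as np, cv2
from plant import bot, viewer
from scipy.spatial.transform import Rotation as R
def K(p): return p["frame"].shape[0]/2/np.tan(np.radians(p["fov_y"])/2)
def ray(p,uv):
    f=K(p); d=np.array([(uv[0]-p["cx"])/f,(uv[1]-p["cy"])/f,1.]); T=np.array(p["T"]); d=T[:3,:3]@d; return T[:3,3],d/np.linalg.norm(d)
def atz(p,uv,z):
    o,d=ray(p,uv); return o+d*(z-o[2])/d[2]
def proj(p,X):
    T=np.array(p["T"]); c=T[:3,:3].T@(np.array(X,float)-T[:3,3]); f=K(p); return np.array([p["cx"]+f*c[0]/c[2],p["cy"]+f*c[1]/c[2]])
def tri(l):
    A=np.zeros((3,3));b=np.zeros(3)
    for p,uv in l:
        o,d=ray(p,uv);M=np.eye(3)-np.outer(d,d);A+=M;b+=M@o
    return np.linalg.solve(A,b)
def save(p,n,crop=None,s=1):
    f=p["frame"][...,::-1]
    if crop: f=f[crop[1]:crop[3],crop[0]:crop[2]]
    cv2.imwrite("pics/"+n,cv2.resize(f,None,fx=s,fy=s,interpolation=cv2.INTER_CUBIC))
E
python3 - <<'E'
from h import *
P={n:viewer.capture(n) for n in("scene","top")}
both=np.vstack([P["scene"]["frame"],P["top"]["frame"]])[...,::-1]
for n in P: save(P[n],n+".png")
np.set_printoptions(precision=1,suppress=True)
for t,z in dict(stand=45,swing_arm=82,index_pin=100,pull_ring=143,ring_top=171,tub=76,holder=85,votive=62,spool=45,tape=19,tray=18,spare_tool=7).items():
  for n in P:
    for r in viewer.recognise(t,P[n])[:3]: print(t,n,round(r["score"],2),np.array(r["centre"]),atz(P[n],r["centre"],z)[:2])
for n in P: print(n,np.array(P[n]["T"]),K(P[n]))
print(bot.get_obs())
E
```

```text
stand scene 0.75 [301.  289.4] [725.7 -58.8]
swing_arm scene 0.84 [304.  261.1] [682.5 -44.5]
swing_arm scene 0.7 [196.9 269.5] [ 663.9 -264.6]
swing_arm scene 0.51 [301.9 288.9] [748.9 -62.2]
swing_arm top 0.55 [266.3 154.1] [707.3 -41.9]
swing_arm top 0.55 [178.3 175.9] [652.  197.7]
index_pin scene 0.97 [297.8 217.4] [577.4 -37.4]
index_pin top 0.51 [263.6 176.8] [642.9 -34.2]
pull_ring scene 0.64 [304.6 231.4] [653.7 -38.7]
pull_ring scene 0.34 [351.3 170.5] [498.9  99.3]
pull_ring top 0.61 [266.4 177. ] [636.8 -42.9]
pull_ring top 0.53 [306.9 229. ] [ 501.  -144.1]
ring_top scene 0.76 [298.7 231.9] [675.5 -55.4]
ring_top scene 0.16 [240.5 222.1] [ 629.8 -164.4]
ring_top top 0.74 [269.4 178.9] [628.3 -51.2]
tub scene 0.89 [193.2 268.6] [ 655.8 -272.5]
tub scene 0.88 [129.  218.9] [ 493.1 -405.1]
tub scene 0.81 [110.7 278.4] [ 650.2 -439.7]
tub top 0.98 [404.4 246.5] [ 448.8 -411.4]
tub top 0.97 [413.2 185.2] [ 615.1 -441.8]
tub top 0.8 [349.2 183.8] [ 622.3 -266.7]
holder scene 0.89 [412.  242.7] [678.4 189.9]
holder top 0.76 [176.4 173.5] [658.3 202.1]
votive scene 0.61 [238.9 2
[... 508 characters left out ...]
1 131.8]
scene [[   0.2    0.7   -0.7 1338.1]
 [   1.    -0.1    0.1 -194.7]
 [  -0.    -0.7   -0.7  988.5]
 [   0.     0.     0.     1. ]] 542.1678509127895
top [[  -0.    -1.     0.1  494.6]
 [  -1.     0.    -0.   -76.1]
 [   0.    -0.1   -1.  1265.7]
 [   0.     0.     0.     1. ]] 438.2716587904487
{'time': 1.3, 'joint_positions': array([ 1.1,  0.3,  1.5,  0. ,  1.3, -0.1]), 'dq': array([ 0., -0., -0., -0., -0., -0.]), 'tau': array([  0. , -43.1, -24.4,   0.1,   0. ,   0. ]), 'tool_pos': array([181.4, 492.7, 226.7]), 'tcp_rot': array([ 3.1, -0. ,  2.8]), 'contact_force': array([-0.3, -0.2, -0.9]), 'moment': array([ 0. , -0.1,  0.1]), 'finger_force': 0.0, 'grip_width': 91.89285449782459}
```

View pics/scene.png

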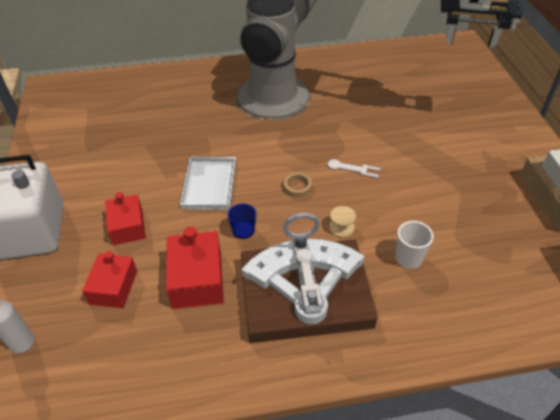

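View pics/top.png

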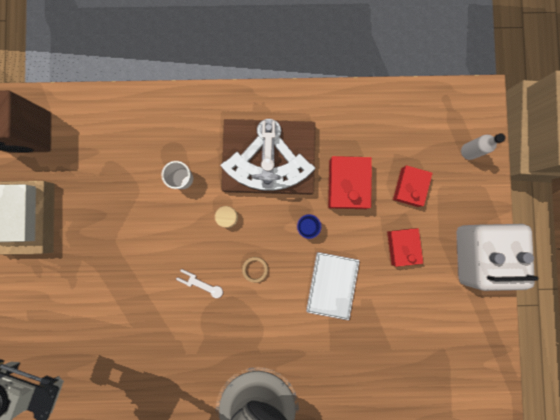

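Candidates for the tub in the top picture are the red boxes at (350,183), (413,186) and (405,247). At 0.37 px/mm only the first measures about 141 x 114 mm, so it fits; the others are about 90 mm. It stands on the robot's right (-y) and the holder is on the left. I'll confirm with a crop that also shows the ring.

```bash
python3 - <<'E'
from h import *
np.set_printoptions(precision=1,suppress=True)
P={n:viewer.capture(n) for n in("scene","top")}
t=P["top"]
for r in viewer.cut_out("tub",t)[:4]:
    m=r["pixels"].astype(np.uint8); q=cv2.minAreaRect(cv2.findNonZero(m)); print("tub",r["score"],q[0],np.array(q[1])/K(t)*1190)
for n in P:
  for r in viewer.cut_out("pull_ring",P[n])[:2]:
    pts=cv2.findNonZero(r["pixels"].astype(np.uint8)); print("ring",n,r["score"],cv2.boundingRect(pts),cv2.minAreaRect(pts))
  for r in viewer.cut_out("stand",P[n])[:1]:
    pts=cv2.findNonZero(r["pixels"].astype(np.uint8)); print("stand",n,r["score"],cv2.boundingRect(pts),cv2.minAreaRect(pts))
# plinth brown colour in top
a=t["frame"][110:205,210:430][...,::-1]; b=P["scene"]["frame"][195:345,150:390][...,::-1]
a=cv2.resize(a,(770,332),interpolation=cv2.INTER_CUBIC)
cv2.imwrite("pics/topc.png",a); cv2.imwrite("pics/scc.png",cv2.resize(b[:,80:],None,fx=3.8,fy=3.8,interpolation=cv2.INTER_CUBIC))
E
```

```text
tub 0.9 (349.0, 181.5) [143.9 119.5]
tub 0.78 (404.8542175292969, 246.74465942382812) [100.   87.8]
tub 0.72 (412.688720703125, 185.83963012695312) [ 89.1 103.3]
tub 0.27 (254.0, 176.5) [5.4 2.7]
ring scene 0.9 (283, 213, 36, 25) ((300.5, 225.0), (24.0, 35.0), 90.0)
stand scene 0.66 (240, 212, 137, 130) ((305.5, 274.0), (123.5011978149414, 130.9206085205078), 83.2901611328125)
ring top 0.53 (252, 173, 29, 8) ((266.0, 176.5), (7.0, 28.0), 90.0)
stand top 0.88 (222, 119, 93, 76) ((268.2390441894531, 156.3955535888672), (92.07559204101562, 73.1939926147461), 1.5911402702331543)
```

View pics/topc.png

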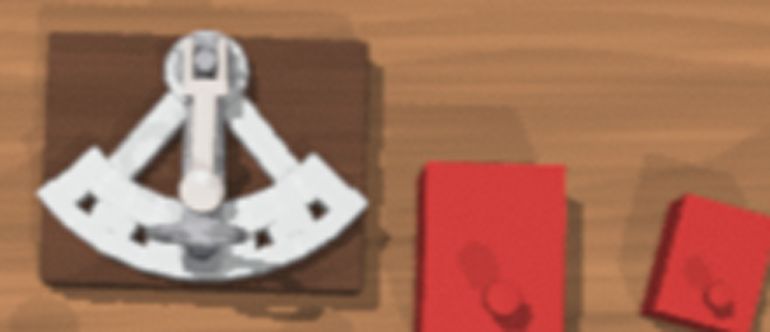

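View pics/scc.png

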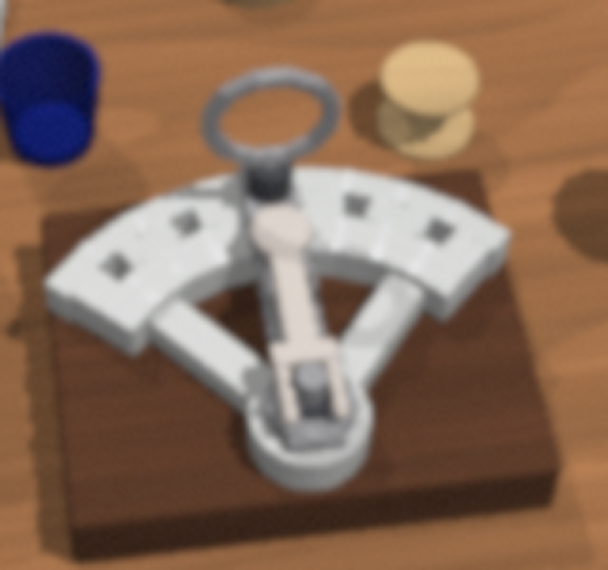

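The crops confirm the large red tub at (350,183), to the right of the arm, so the swing goes to -0.349. The four open holes show clearly: (88,203), (141,234), (263,239) and (317,209) in the top crop. In the scene crop they are (118,267), (187,223), (357,206) and (441,231). I'll fit the stand pose to them.

```bash
python3 - <<'E'
from h import *
from scipy.optimize import least_squares
np.set_printoptions(precision=2,suppress=True)
P={n:viewer.capture(n) for n in("scene","top")}
H={"top":(np.array([[88,203],[141,234],[263,239],[317,209]])/3.5+[210,110],[.698,.349,-.349,-.698]),
"scene":(np.array([[441,231],[357,206],[187,223],[118,267]])/3.8+[230,195],[.698,.349,-.349,-.698])}
ring={"top":np.array([266.2,176.7]),"scene":np.array([301.2,225.2])}
def pt(q,a,z,r=140):
    # local: -x at a=0 ; positive -> +y
    return [q[0]+r*-np.cos(q[2]-a),q[1]+r*-np.sin(q[2]-a),z]
def res(q,names=("top","scene")):
    e=[]
    for n in names:
        for uv,a in zip(*H[n]): e+=list(proj(P[n],pt(q,a,66))-uv)
        e+=list(proj(P[n],pt(q,0,143))-ring[n])
    return np.array(e)
for nm in (("top",),("scene",),("top","scene")):
    s=least_squares(res,[770,-45,0],args=(nm,)); print(nm,s.x,pt(s.x,0,143),pt(s.x,-.349,143)); print(s.fun.reshape(-1,2).T)
E
```

```text
('top',) [776.48 -50.25  -0.05] [np.float64(636.6450128293816), np.float64(-43.36102560800693), 143] [np.float64(642.71861579668), np.float64(-91.59252800291497), 143]
[[ 0.04 -0.12 -0.21 -0.12  0.38]
 [-0.25  0.12 -0.26  0.02  0.35]]
('scene',) [776.34 -47.38  -0.04] [np.float64(636.4796176753521), np.float64(-41.17636446902926), 143] [np.float64(642.7909356203402), np.float64(-89.37733688734949), 143]
[[-0.71 -0.18  0.33  0.02  0.52]
 [ 0.09 -0.17  0.2  -0.04 -0.01]]
('top', 'scene') [776.46 -48.57  -0.05] [np.float64(636.6157239554508), np.float64(-42.004847289512306), 143] [np.float64(642.7997122089854), np.float64(-90.22232094330862), 143]
[[-0.48 -0.62 -0.7  -0.64 -0.15 -1.09 -0.54 -0.06 -0.42  0.14]
 [-0.15  0.18 -0.28 -0.04  0.37  0.29 -0.02  0.26 -0.02  0.1 ]]
```

```bash
cat >> h.py <<'E'
HX,HY,HYAW=776.5,-48.6,-0.048
def Rt(phi,th):
    s,c=np.sin(th),np.cos(th)
    return R.from_euler('z',phi).as_matrix()@np.array([[-c,0,s],[0,1,0],[-s,0,-c]])
def pose(a,fx,fz,lat,th=np.radians(35),R0=140,dphi=0):
    """TCP for finger point fx ahead of the ring plane, height fz, TCP lat to the left of the finger, arm angle a"""
    phi=HYAW-a; x=np.array([np.cos(phi),np.sin(phi),0]); y=np.array([-x[1],x[0],0])
    return np.array([HX,HY,0])-R0*x+fx*x+lat*y+[0,0,fz],Rt(phi+dphi,th)
def row(p,M,o=None):
    o=o or bot.get_obs(); M0=R.from_euler('xyz',o["tcp_rot"]).as_matrix()
    return np.r_[M0.T@(np.array(p)-o["tool_pos"])/100,R.from_matrix(M0.T@M).as_rotvec()/np.pi]
E
python3 - <<'E'
from h import *
np.set_printoptions(precision=3,suppress=True)
p,M=pose(0,6.4,132,39.5); d=M[:,2]
print(p,p-90*d,row(p-90*d,M))
E
```

```text
[644.949  -2.735 132.   ] [593.387  -0.258 205.724] [-5.57  -3.202  0.21  -0.03  -0.193 -0.094]
```

```bash
python3 -m handwheel '-0.35 -0.2 0 0 0 0 0.3; -0.7 -0.4 0 0 0 0 0.3; -1 -0.57 0 0 0 0 0.3; -1 -0.57 0 0 0 0 0.3'
for i in 1 2 3; do :; done
python3 -m handwheel '-0.35 -0.2 0 0 0 0 0.3; -0.7 -0.4 0 0 0 0 0.3; -1 -0.57 0 0 0 0 0.3; -1 -0.57 0 0 0 0 0.3'
python3 -m handwheel '-0.35 -0.2 0 0 0 0 0.3; -0.7 -0.4 0 0 0 0 0.3; -1 -0.57 0 0 0 0 0.3; -1 -0.57 0 0 0 0 0.3'
python3 -m handwheel '-0.35 -0.2 0 0 0 0 0.3; -0.7 -0.4 0 0 0 0 0.3; -1 -0.57 0 0 0 0 0.3; -1 -0.57 0 0 0 0 0.3'
python3 - <<'E'
from h import *
np.set_printoptions(precision=3,suppress=True)
p,M=pose(0,6.4,132,39.5); d=M[:,2]
print(row(p-90*d,M))
E
```

```text
time: 2.08
tool_pos: [258.5, 401.1, 226.8]
tcp_rot: [-3.14, 0.002, 2.785]
contact_force: [0.8, 0.9, 1.2]
grip_width: 69.6
finger_force: 0.0
time: 2.42
tool_pos: [332.8, 313.3, 226.9]
tcp_rot: [-3.141, 0.002, 2.784]
contact_force: [1.1, 0.5, 0.0]
grip_width: 59.4
finger_force: 0.0
time: 2.75
tool_pos: [407.1, 225.5, 226.8]
tcp_rot: [-3.141, 0.002, 2.784]
contact_force: [-0.0, -0.3, -0.2]
grip_width: 59.5
finger_force: 0.0
time: 3.08
tool_pos: [481.2, 137.6, 226.6]
tcp_rot: [-3.141, 0.002, 2.785]
contact_force: [-0.9, -0.5, 0.4]
grip_width: 59.6
finger_force: 0.0
[-1.532 -0.9    0.212 -0.03  -0.192 -0.095]
```

```bash
python3 -m handwheel '-0.2 -0.1 -0.1 -0.005 -0.035 -0.015 0.3; -0.4 -0.2 -0.1 -0.01 -0.07 -0.03 0.3; -0.6 -0.3 -0.1 -0.015 -0.1 -0.045 0.3; -0.8 -0.4 -0.1 -0.02 -0.13 -0.06 0.3; -0.9 -0.5 -0.1 -0.025 -0.16 -0.08 0.3; -1 -0.5 -0.1 -0.03 -0.192 -0.095 0.3; -1 -0.5 -0.1 -0.03 -0.192 -0.095 0.3; -1 -0.5 -0.1 -0.03 -0.192 -0.095 0.3'
python3 - <<'E'
from h import *
np.set_printoptions(precision=3,suppress=True)
p,M=pose(0,6.4,132,39.5); d=M[:,2]
print(row(p-90*d,M), row(p,M))
w=viewer.capture("wrist"); save(w,"w1.png"); print(proj(w,[636.6,-42,143]))
E
```

```text
time: 3.75
tool_pos: [553.2, 60.0, 236.1]
tcp_rot: [3.139, 0.604, 3.094]
contact_force: [-0.2, -0.2, 0.7]
grip_width: 59.8
finger_force: 0.0
[-0.181 -0.584  0.492  0.001 -0.002  0.   ] [-0.188 -0.587  1.392  0.001 -0.002  0.   ]
[184.652 226.602]
```

View pics/w1.png

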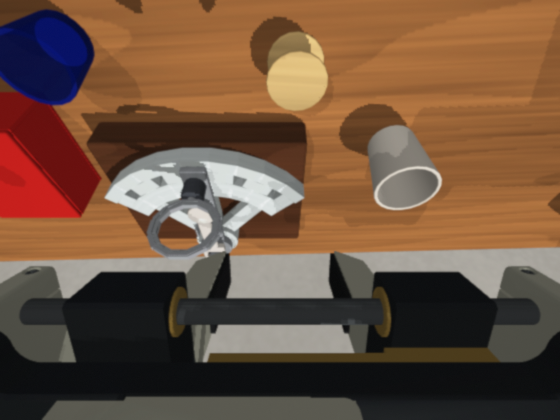

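The wrist picture shows the ring centred at about (185,228), against a predicted (185,227), so the fit holds. The two narrow fingers are at (220,270) and (340,270), and the left one is on the ring's side. I'll insert it next.

```bash
python3 -m handwheel '-0.09 -0.29 0.25 0 0 0 0.3; -0.18 -0.58 0.4 0 -0.002 0 0.3; -0.18 -0.585 0.5 0 -0.002 0 0.3; -0.18 -0.585 0.5 0 -0.002 0 0.3; -0.18 -0.585 0.5 0 -0.002 0 0.3'
python3 - <<'E'
from h import *
np.set_printoptions(precision=3,suppress=True)
p,M=pose(0,6.4,132,39.5); print(row(p,M))
w=viewer.capture("wrist"); save(w,"w2.png"); print(proj(w,[636.6,-42,143]))
for dz in(28,-28): print(proj(w,[636.6,-42,143+dz]))
m=viewer.cut_out("pull_ring",w)
for r in m[:1]: print(r["score"],r["centre"],cv2.boundingRect(cv2.findNonZero(r["pixels"].astype(np.uint8))))
E
```

```text
time: 4.22
tool_pos: [595.4, -0.4, 205.5]
tcp_rot: [3.139, 0.612, 3.095]
contact_force: [-0.7, 0.8, 0.4]
grip_width: 59.3
finger_force: 0.0
[ 0.016 -0.003  0.887  0.001  0.     0.   ]
[232.777 224.66 ]
[229.478 253.686]
[235.656 199.333]
0.76 [242.8, 197.2] (188, 191, 89, 73)
```

View pics/w2.png

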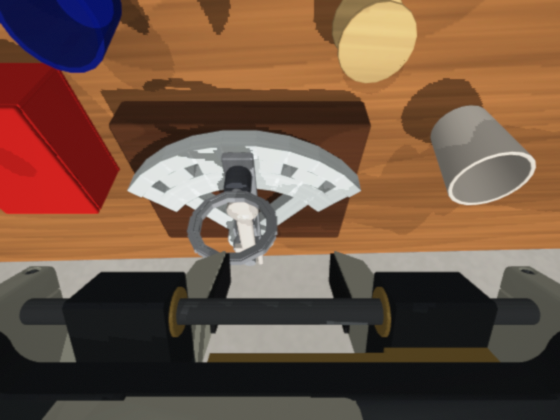

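The ring spans columns 188–277, so its centre is at about 233 as predicted, and the finger lines up. I'll insert it slowly.

```bash
python3 -m handwheel '0 0 0.2 0 0 0 0.3; 0.01 0 0.35 0 0 0 0.3; 0.015 0 0.5 0 0 0 0.3; 0.015 0 0.6 0 0 0 0.3; 0.015 0 0.7 0 0 0 0.3; 0.015 0 0.8 0 0 0 0.3; 0.015 0 0.88 0 0 0 0.3; 0.015 0 0.88 0 0 0 0.3'
python3 - <<'E'
from h import *
np.set_printoptions(precision=3,suppress=True)
p,M=pose(0,6.4,132,39.5); print(row(p,M))
p[2]+=12; print(row(p,M));p[2]+=22; print(row(p,M))
for n in("scene",):
    w=viewer.capture(n); save(w,"in.png",(230,160,370,270),5)
E
```

```text
time: 4.98
tool_pos: [645.7, -3.6, 139.2]
tcp_rot: [3.133, 0.588, 3.096]
contact_force: [-6.5, 0.9, -4.1]
grip_width: 59.9
finger_force: 4.0
[ 0.047  0.008  0.056  0.003 -0.007  0.001]
[-0.02   0.009 -0.044  0.003 -0.007  0.001]
[-0.142  0.01  -0.227  0.003 -0.007  0.001]
```

View pics/in.png

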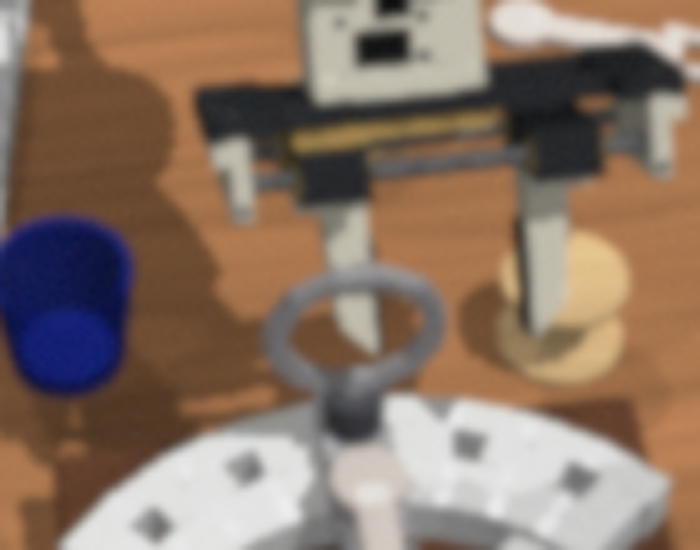

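The scene crop shows the fingertip inside the hole, with its tip at (375,350) and the ring top crossing it at (355,272). The reaction force is along the finger face normal, so the ring top is already resting on the finger. I'll lift straight up.

```bash
python3 -m handwheel '-0.01 0 -0.02 0 0 0 0.3; -0.03 0 -0.04 0 0 0 0.3; -0.05 0 -0.07 0 0 0 0.3; -0.075 0 -0.11 0 0 0 0.3; -0.1 0 -0.145 0 0 0 0.3; -0.12 0 -0.175 0 0 0 0.3; -0.13 0 -0.19 0 0 0 0.3; -0.13 0 -0.19 0 0 0 0.3'
python3 - <<'E'
from h import *
np.set_printoptions(precision=2,suppress=True)
o=bot.get_obs(); print(o["contact_force"],o["tool_pos"])
P=viewer.capture("scene"); save(P,"up.png",(230,160,370,270),5)
for r in viewer.cut_out("pull_ring",P)[:1]: print(r["score"],cv2.boundingRect(cv2.findNonZero(r["pixels"].astype(np.uint8))))
for z in (143,153,163): print(z,proj(P,[636.6,-42,z+36]),proj(P,[636.6,-42,z-36]))
E
```

```text
time: 5.7
tool_pos: [645.8, -3.9, 163.4]
tcp_rot: [3.134, 0.59, 3.096]
contact_force: [-6.1, 0.7, -5.9]
grip_width: 59.7
finger_force: 4.6
[-6.15  0.67 -5.92] [645.79  -3.88 163.45]
0.71 (282, 204, 37, 27)
143 [301.62 213.61] [301.07 236.42]
153 [301.7  210.26] [301.14 233.38]
163 [301.79 206.86] [301.22 230.3 ]
```

View pics/up.png

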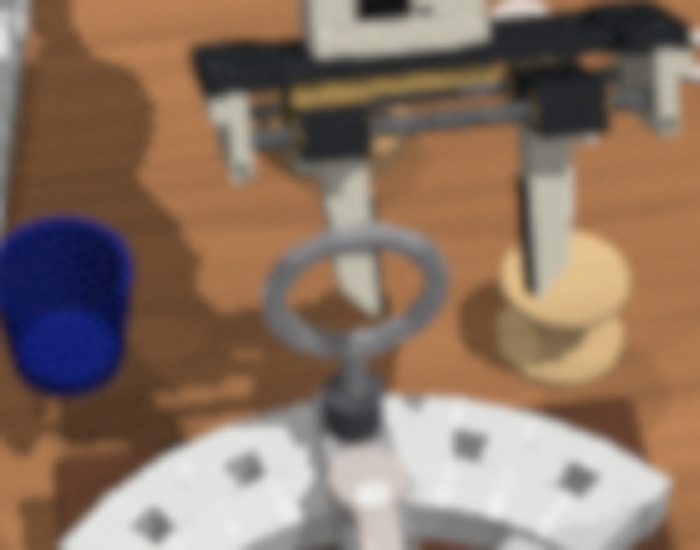

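The pin shaft shows below the ring, the ring has risen 9 px (about 25 mm) and the vertical force is 5.9 N, so the pin is out. Next I'll work out the swing arc about the hinge.

```bash
python3 - <<'E'
from h import *
np.set_printoptions(precision=3,suppress=True)
o=bot.get_obs(); M0=R.from_euler('xyz',o["tcp_rot"]).as_matrix(); h=np.array([HX,HY,0])
for b in np.arange(1,9)*.349/8:
    Q=R.from_euler('z',b).as_matrix(); p=o["tool_pos"]; print(round(b,3),row(h+Q@(p-h),Q@M0,o))
E
```

```text
0.044 [ 0.013 -0.058 -0.009 -0.008  0.    -0.012]
0.087 [ 0.024 -0.117 -0.017 -0.015  0.    -0.023]
0.131 [ 0.033 -0.176 -0.023 -0.023  0.    -0.035]
0.174 [ 0.039 -0.236 -0.028 -0.031  0.    -0.046]
0.218 [ 0.043 -0.296 -0.031 -0.039  0.    -0.058]
0.262 [ 0.046 -0.356 -0.033 -0.046  0.001 -0.069]
0.305 [ 0.046 -0.416 -0.034 -0.054  0.001 -0.081]
0.349 [ 0.043 -0.477 -0.033 -0.062  0.001 -0.092]
```

```bash
python3 -m handwheel '0.013 -0.058 -0.009 -0.008 0 -0.012 0.3; 0.024 -0.117 -0.017 -0.015 0 -0.023 0.3; 0.033 -0.176 -0.023 -0.023 0 -0.035 0.3; 0.039 -0.236 -0.028 -0.031 0 -0.046 0.3; 0.043 -0.296 -0.031 -0.039 0 -0.058 0.3; 0.046 -0.356 -0.033 -0.046 0.001 -0.069 0.3; 0.046 -0.416 -0.034 -0.054 0.001 -0.081 0.3; 0.043 -0.477 -0.033 -0.062 0.001 -0.092 0.3'
python3 -m handwheel '0 0 0 0 0 0 0.3; 0 0 0 0 0 0 0.3'
python3 - <<'E'
from h import *
np.set_printoptions(precision=2,suppress=True)
P=viewer.capture("scene"); save(P,"sw.png",(220,160,360,270),5)
for r in viewer.cut_out("pull_ring",P)[:1]: print(r["score"],r["centre"],cv2.boundingRect(cv2.findNonZero(r["pixels"].astype(np.uint8))))
for a in (-.25,-.3,-.349,-.4):
    p,_=pose(a,0,165,0); print(a,proj(P,p))
E
```

```text
time: 6.47
tool_pos: [638.6, -51.7, 163.5]
tcp_rot: [3.133, 0.591, -2.836]
contact_force: [-7.8, -2.4, -5.7]
grip_width: 59.6
finger_force: 5.3
time: 6.63
tool_pos: [639.2, -52.9, 163.7]
tcp_rot: [3.135, 0.591, -2.839]
contact_force: [-7.7, -3.2, -7.2]
grip_width: 60.1
finger_force: 5.3
0.86 [275.4, 218.8] (259, 209, 35, 29)
-0.25 [284.79 221.59]
-0.3 [281.57 222.65]
-0.349 [278.47 223.8 ]
-0.4 [275.32 225.13]
```

View pics/sw.png

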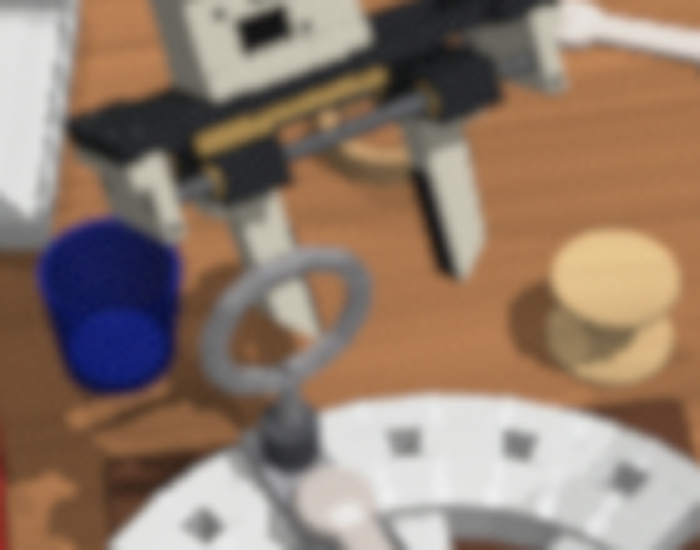

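The arm is at about -0.365: the ring centre is at crop (287,322), the boss is over the first hole, and the -0.698 hole is still open at (205,525). I'll lower slowly, coming back 2 mm.

```bash
python3 -m handwheel '0.01 0.02 0.015 0 0 0 0.3; 0.03 0.02 0.045 0 0 0 0.3; 0.05 0.02 0.075 0 0 0 0.3; 0.075 0.02 0.11 0 0 0 0.3; 0.1 0.02 0.15 0 0 0 0.3; 0.125 0.02 0.19 0 0 0 0.3; 0.15 0.02 0.225 0 0 0 0.3; 0.15 0.02 0.225 0 0 0 0.3'
python3 -m handwheel '0.01 0 0.015 0 0 0 0.3; 0.02 0 0.03 0 0 0 0.3; 0.03 0 0.04 0 0 0 0.3;0.03 0 0.04 0 0 0 0.3'
python3 - <<'E'
from h import *
np.set_printoptions(precision=2,suppress=True)
P=viewer.capture("scene"); save(P,"dn.png",(220,160,360,270),5)
for r in viewer.cut_out("pull_ring",P)[:1]: print(r["score"],r["centre"],cv2.boundingRect(cv2.findNonZero(r["pixels"].astype(np.uint8))))
for a in (-.3,-.349,-.4):
    p,_=pose(a,0,143,0); print(a,proj(P,p))
E
```

```text
time: 7.4
tool_pos: [639.5, -50.1, 137.3]
tcp_rot: [3.136, 0.593, -2.838]
contact_force: [-5.6, -1.8, -4.3]
grip_width: 59.5
finger_force: 3.9
time: 7.73
tool_pos: [641.0, -50.5, 134.4]
tcp_rot: [3.139, 0.597, -2.836]
contact_force: [-0.6, -0.3, -0.1]
grip_width: 59.6
finger_force: 0.6
0.59 [277.5, 223.1] (261, 217, 34, 28)
-0.3 [281.69 229.7 ]
-0.349 [278.65 230.85]
-0.4 [275.54 232.17]
```

View pics/dn.png

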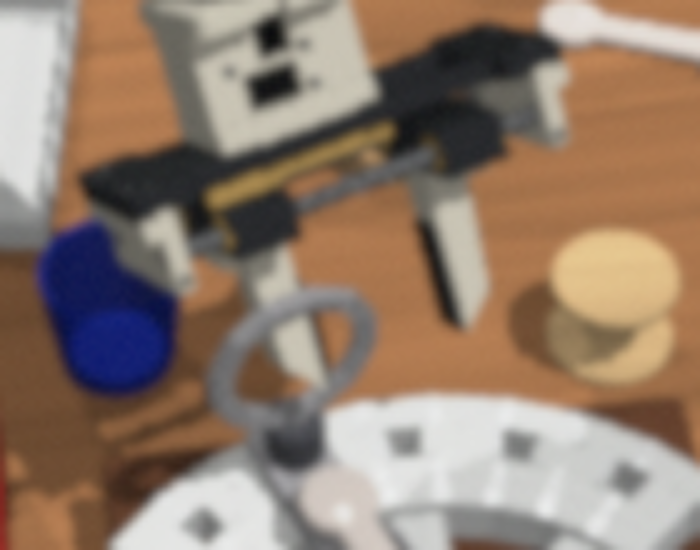

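The ring is centred at (278.4,231.6), against a predicted (278.7,230.9) for home at -0.349. The pin is down and the force is gone, so I'll back the finger out along its axis.

```bash
python3 -m handwheel '0.02 0 0 0 0 0 0.3; 0.02 0 -0.05 0 0 0 0.3; 0.02 0 -0.12 0 0 0 0.3; 0.02 0 -0.22 0 0 0 0.3; 0.02 0 -0.34 0 0 0 0.3; 0.02 0 -0.5 0 0 0 0.3; 0.02 0 -0.7 0 0 0 0.3; 0.02 0 -0.95 0 0 0 0.3'
python3 -m handwheel '0 0 0 0 0 0 0.3; 0 0 0 0 0 0 0.3; 0 0 0 0 0 0 0.3; 0 0 0 0 0 0 0.3; 0 0 0 0 0 0 0.3; 0 0 0 0 0 0 0.3'
python3 - <<'E'
from h import *
P=viewer.capture("scene"); save(P,"end.png",(180,150,320,260),5)
for a in (-.3,-.349,-.4):
    p,_=pose(a,0,143,0); print(a,proj(P,p))
for t in ("holder","votive","spool","tape","tray","spare_tool"):
    r=viewer.recognise(t,P)[:1]; print(t,r and r[0]["centre"])
E
```

```text
time: 8.5
tool_pos: [587.0, -67.4, 212.0]
tcp_rot: [3.138, 0.595, -2.837]
contact_force: [-0.1, -0.2, -0.5]
grip_width: 59.7
finger_force: 0.0
time: 9.0
tool_pos: [588.0, -66.9, 210.2]
tcp_rot: [3.136, 0.594, -2.838]
contact_force: [0.4, -0.2, 0.1]
grip_width: 59.8
finger_force: 0.0
-0.3 [281.69478269 229.69972705]
-0.349 [278.64527541 230.84863802]
-0.4 [275.53896172 232.16926307]
holder [413.1, 243.6]
votive [242.3, 219.4]
spool [340.4, 219.4]
tape [292.8, 188.9]
tray [204.2, 187.2]
spare_tool [356.9, 169.3]
```

View pics/end.png

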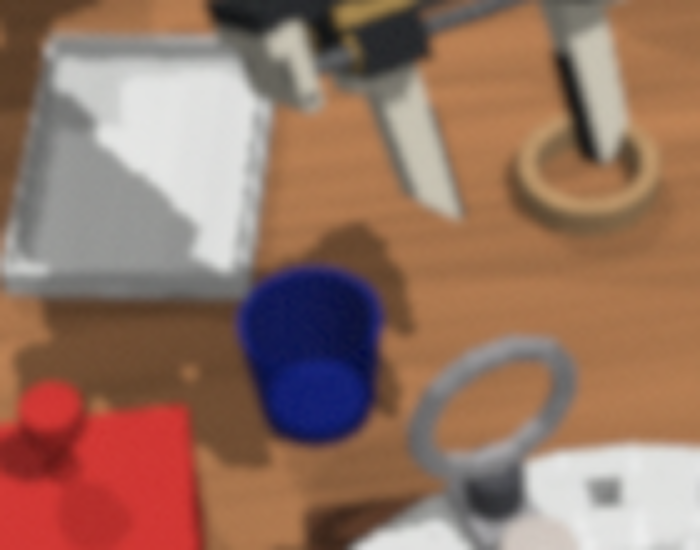

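The ring stands home at crop (493,407), which is (278.6,231.4), matching the prediction. The finger is clear and everything else is where it was, so I'm handing the job in.

```bash
python3 -c "
from plant import bot
print(bot.close_job())"
```

```text
the job is handed in; nothing more can be done
None
```

I lifted the pin with one fingertip, swung the arm one hole toward the tub (to about -0.349 rad) and let the pin drop home. The finger is out, and in the last picture nothing else had moved; I handed the job in, but no verdict came back.

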